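One turn of the tool-rest wheel on the bench sharpener

ROBOT

A 7-joint arm with a two-finger parallel gripper is mounted at the origin on the work surface. World frame = base frame: x ahead of the robot, y to its left, z up, the work surface at z = 0. Lengths are in m, angles in rad, forces in N, time in s.
With the tool pointing down it reaches from about 0.425 to 0.925 m from the base axis. Payload 6.8 kg.
Tool frame: the origin (TCP) lies on the front face of the gripper's body, between the roots of the fingers; the fingertips stand 73 mm ahead of it and the grasp point (between the pads) lies 54 mm ahead of it (grip_point_offset is the distance from the TCP to the grasp point, in m); z points along the fingers, y is the line along which they close (so a half turn about z gives the same grasp; the last joint's range is limited). The gripper opens to 85 mm and grips with 20 to 120 N. Pads are 22 mm wide; open, the fingers measure 114 mm over their backs; the gripper's body (76 mm by 85 mm) begins 54 mm behind the grasp point. The pads swing forward as they close: fully open they stand 13 mm farther back than shut.
Start: joints at [1.032, 0.477, 0.022, 1.555, -0.011, 1.109, -0.083], TCP at [0.282, -0.613, 0.304] pointing down, gripper open.
Joint ranges: [-2.96, 2.96], [-0.34, 2.1], [-1.41, 1.46], [0.24, 2.44], [-1.37, 4.51], [0.17, 1.92], [-2.96, 2.96]. Speed limits (rad/s): [2.39, 2.39, 3.14, 3.14, 3.14, 3.14, 3.14].

INTERFACE

Orientations are given as a unit quaternion [x, y, z, w].
In Python, from bench import read_state, snapshot, sign_off, spot_in, cut_out, spot_point, grip_point_offset gives the robot as it stands.
- The arm moves only by the shell command python3 -m pendant 'ROWS' [OPENING] [FORCE]. ROWS is JSON, a list of rows, each a list of 2 entries, a list of its own where there are three numbers: the shift along the world's x, y, z in cm, then the turn, a rotation vector about the world's x, y, z in degrees. In form: [[[tx, ty, tz], [rx, ry, rz]], ...]. A call has 1 to 10 rows; each row is the pose to reach, as a shift and turn from the pose commanded when the call began; what a row does not reach only later rows make up. A row lasts 1/8 s, in which the tool goes at most 62.5 mm and 10.7 degrees, less where a joint would pass 70% of its speed; a pose out of reach is approached as far as the arm can. A call with a gripper value outside its range is refused whole. OPENING is the closure, from -1 (fully open) to 1 (shut), set as the call begins (- or left out, the last holds). The fingers move at their own pace and stop on an object; FORCE is the grip in N (left out, the last holds). Time passes only in rows, so rows that repeat a pose let the fingers close. It gives the time, the measured TCP pose, the force, the opening and the grip force at its end, in the units of the state.
- read_state(): the state, without advancing time (a new reading comes with each control period).
- snapshot(name): name is "scene" or "top"; returns a dict with "image" (420x560x3 uint8, red, green, blue), "K" (3x3 intrinsics, pixels), "xyz" and "orientation" of the camera in the world. Camera axes: x right, y down, z forward; pixel columns grow to the right and rows downward; lengths in m; the calibration is good to about 2 mm. A picture is of the moment at which its call begins. There is no depth.
- sign_off(): hands the job in; it is judged then, once.
Trained networks look in the newest picture that a camera, given by its name, has taken for a name from the list of things; names that differ only in an ending like _2 or _b are one class to them, and where a whole thing is asked for, a point or a joint stands for the part that bears it (a point fixed in the world has none). Each returns a list of dicts, best first, with "confidence" (0 to 1); they miss things now and then, are a little off and sometimes report something else, mostly with a low value. They report only what shows in the picture. A call takes as long as a camera call.
- spot_in(camera, label): "extent" ([left, top, width, height] in pixels, round what is visible of it).
- cut_out(camera, label): "mask" (420x560 bool, what is visible of it) and "extent" ([left, top, width, height] in pixels, round what is visible of it).
- spot_point(camera, label): "pixel" ([column, row] in pixels: a listed point, or the origin of a listed thing).
The state is a dict: "time": time; "q": joint angles; "joint_velocities": joint speeds; "joint_torque": joint torques, N m; "tcp_pos": TCP position; "orientation": TCP orientation; "ft_force": force on the tool from outside, world axes, zero at the start; "wrist_torque": the same for the moment, N m; "width": finger opening in m; "grasp_force": force on a finger pad.
Only numpy, scipy, OpenCV 4.12 (cv2) and the standard library are available. Lean on these libraries where they do the work, as an engineer would, in place of code of your own. Each camera call takes 0.05 s, during which the arm holds its last target. There are 200 camera calls.

TASK

Raise the sharpener's tool rest by one thread: with the fingertips, push the flat hand wheel round by its upright handle through exactly one full turn, anticlockwise seen from above, so that the handle ends where it started. Push gently, do not grip the handle or force it, leave the bowl, the jar and the two pin cases alone, and finish clear of the wheel.

Things in the scene. Friction and masses are not known exactly. Their poses are not given: they have to be found in the camera images.
- wheel (a joint): Angle of the hand wheel about its vertical axis (rad), growing anticlockwise seen from above; one turn adds 6.283. It starts anywhere between -2.5 and 2.5. The wheel turns freely between -4 and 13, needs about 0.2 N m (about 3 N at the handle) to turn, and stays where it is left.
- wheel_axis (a point): Vertical axis of the flat-lying cast iron hand wheel, at the height of the rim's top (124 mm above the work surface). Rim circle radius 75 mm, rim bar 18 mm thick, 3 spokes; hub 38 mm across, its nut 9 mm above the rim top. The frame turns with the sharpener, not the wheel: x points to the grindstone. The wheel's joint value is the handle's direction from the axis, from this x, anticlockwise.
- handle: The wheel's upright turned wood handle, a cylinder of 24 mm diameter and 55 mm height standing on the rim 75 mm from the wheel axis; the origin is the centre of its foot, on the rim's top (its top is at 179 mm). It spins freely about its own axis, so its yaw means nothing.
- sharpener: Fixed cast iron sharpener on a plank (x -110 to 260, y -100 to 100, 20 mm thick). Origin on the work surface under the wheel axis, x towards the grindstone (upright disc 104 mm across, centre at x 190 mm, top 157 mm high; the small crank hanging at its side is not used). The tool rest before it (x 98 to 132 mm, under 100 mm high) rises 6 mm per turn of the wheel.
- float_bowl: Small open copper bowl, 64 mm across, 42 mm high; loose, origin at the centre of its underside. Leave alone.
- fuse_jar: Green glass jar with steel cap, 56 mm across, 85 mm high; loose, origin at the centre of its underside. Leave alone.
- pin_case1: Orange nylon shear pin case, 70 x 45 x 26 mm, lying flat; loose, origin at the centre of its underside. Leave alone.
- pin_case2: Second orange nylon shear pin case, the same size; loose, origin at the centre of its underside. Leave alone.

How it is judged:
By the outcome, as a careful person would: the job done as asked, in the order asked, and still so for the second after the job is handed in, with the robot touching nothing.
It also fails if it takes over 72 s, if anything falls off the work surface, if the arm or the gripper's body presses on something with over 40 N, if the wrist force passes 120 N, or if a joint passes its speed limit or range.

## Working session

There is one attempt and no reset: what is moved stays moved. The work goes in short steps, Python scripts to look and compute and a shell command to move; the robot and the scene stay as the last step left them, time stands still between calls to the robot, and variables do not carry over. Pictures are saved under pics/ and viewed, at most 10 in all, crops included, and the job is handed in when it is done.

```bash
mkdir -p pics
cat > h.py <<'E'
import numpy as np, cv2
from scipy.spatial.transform import Rotation as R
from bench import *
def ray(s,px):
    d=R.from_quat(s["orientation"]).as_matrix()@np.linalg.inv(s["K"])@np.array([px[0],px[1],1.]); return np.array(s["xyz"]),d
def atz(s,px,z):
    o,d=ray(s,px); return o+d*(z-o[2])/d[2]
E
python3 - <<'E'
from h import *
ims=[]
for c in("scene","top"):
    s=snapshot(c); ims.append(s["image"]); print(c,np.round(s["xyz"],3))
    for n,z in(("wheel_axis",.124),("handle",.124),("sharpener",0),("float_bowl",0),("fuse_jar",0),("pin_case1",0)):
        for r in spot_point(c,n)[:2]: print(n,np.round(r["pixel"],1),round(r["confidence"],2),np.round(atz(s,r["pixel"],z),3))
    cv2.imwrite(f"pics/{c}.png",s["image"][:,:,::-1])
st=read_state();print(st["time"],st["tcp_pos"],st["orientation"],st["width"])
E
```

```text
scene [1.192 0.259 0.594]
wheel_axis [258.5 167.8] 0.57 [0.574 0.006 0.124]
handle [217.1 176.1] 0.85 [ 0.627 -0.056  0.124]
sharpener [259.8 218.7] 0.84 [0.581 0.01  0.   ]
float_bowl [310.2 283. ] 0.56 [0.709 0.157 0.   ]
fuse_jar [192.3 188.4] 0.86 [ 0.54  -0.171  0.   ]
pin_case1 [331.8 241.1] 0.86 [0.593 0.167 0.   ]
pin_case1 [139.2 244.3] 0.65 [ 0.733 -0.182  0.   ]
top [0.56  0.073 1.175]
wheel_axis [296.8 225.3] 0.96 [0.575 0.008 0.124]
handle [322.2 202.1] 0.56 [ 0.629 -0.053  0.124]
handle [361.8 166.7] 0.43 [ 0.713 -0.149  0.124]
sharpener [295.6 224. ] 0.84 [0.58  0.004 0.   ]
float_bowl [232.8 177.1] 0.72 [0.707 0.169 0.   ]
fuse_jar [362.1 245.1] 0.58 [ 0.523 -0.171  0.   ]
pin_case1 [231. 215.] 0.84 [0.606 0.174 0.   ]
pin_case1 [364.2 168. ] 0.68 [ 0.728 -0.182  0.   ]
0.7 [ 0.28191146 -0.61333655  0.30393801] [9.76886516e-01 2.13758587e-01 2.81033562e-05 3.53771173e-05] 0.08505822727132913
```

View pics/scene.png

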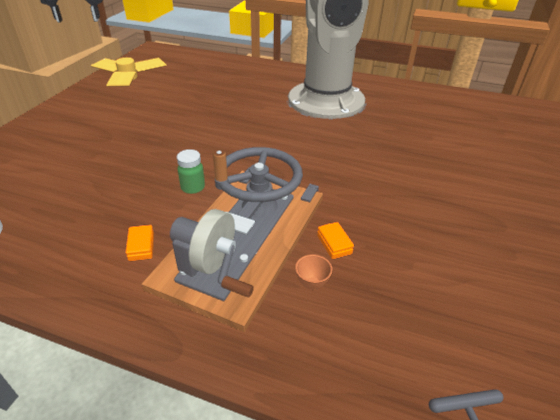

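View pics/top.png

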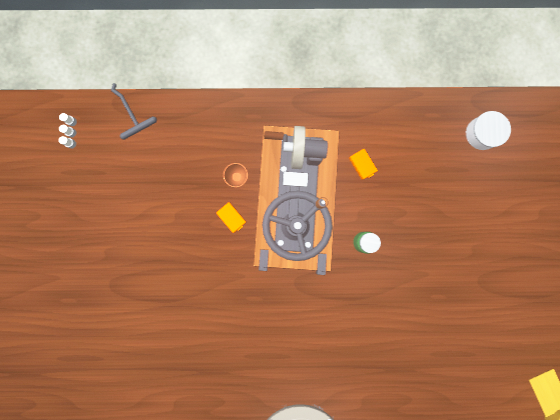

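The scene view shows the wheel hub at about (259,168) and the handle at (217,165), with the jar at (190,172) beyond the handle. In the top view the hub is at (297,226), the handle at (322,202), the stone at (299,146), and the cases and bowl are well outside the rim. I'll refine the axis and the handle next.

Run:
```python
from h import *
for c in("scene","top"):
    s=snapshot(c)
    np.save(f"ref_{c}.npy",s["image"])
    for r in cut_out(c,"handle")[:2]:
        ys,xs=np.nonzero(r["mask"]); m=[xs.mean(),ys.mean()]
        print(c,round(r["confidence"],2),r["extent"],np.round(m,1),len(xs),"mid",np.round(atz(s,m,.151),3),"top",np.round(atz(s,m,.179),3))
    for p in spot_point(c,"wheel_axis")[:1]: print(np.round(atz(s,p["pixel"],.124),4))
    # project rim hypothesis
    if c=="top":
        im=s["image"][:,:,::-1]; print(s["K"][0,0])
        cv2.imwrite("pics/topcrop.png",cv2.resize(im[110:290,235:385],None,fx=3.3,fy=3.3,interpolation=cv2.INTER_CUBIC))
st=read_state();print(grip_point_offset if not callable(grip_point_offset) else grip_point_offset())
```

```text
scene 0.62 [212.6, 150.1, 15.6, 32.2] [220.6 167.6] 310 mid [ 0.633 -0.043  0.151] top [ 0.669 -0.024  0.179]
[0.5764 0.0058 0.124 ]
top 0.4 [318.4, 197.1, 4.9, 11.8] [319.2 204.4] 46 mid [ 0.622 -0.043  0.151] top [ 0.621 -0.04   0.179]
[0.5759 0.0067 0.124 ]
443.5416317338685
0.0539
```

View pics/topcrop.png

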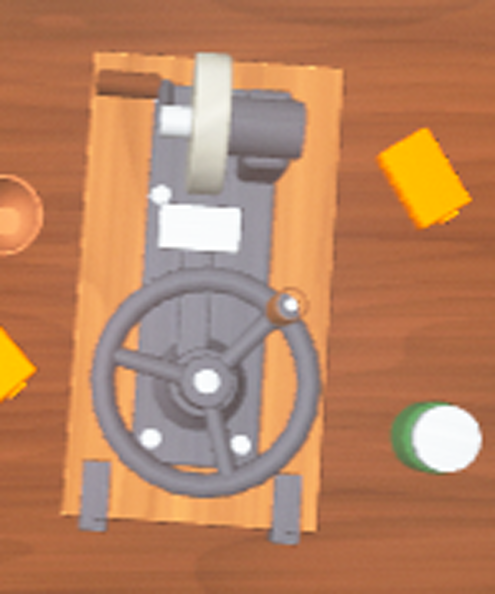

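The enlarged top view shows the nut at (207,381), the rim spanning x 92–321 and y 267–497, and the handle's top cap at (290,305), all in crop pixels.

Run:
```python
from h import *
s=snapshot("top")
f=lambda x,y,z:atz(s,((x+.5)/3.3-.5+235,(y+.5)/3.3-.5+110),z)
n=f(207,381,.133);r=f(206.5,382,.118);h=f(290,305,.179);g=f(213,123,.1)
print(n,r,h,g); a=(n+r)/2
for v in(h-a,g-a):print(np.hypot(v[0],v[1]),np.degrees(np.arctan2(v[1],v[0])))
c=snapshot("scene")
for nm in("top","scene"):
    q=snapshot(nm); M=R.from_quat(q["orientation"]).as_matrix()
    for ang in(-38,-44,-50):
        for z in(.124,.179):
            p=np.array([a[0]+.075*np.cos(np.radians(ang)),a[1]+.075*np.sin(np.radians(ang)),z])
            u=q["K"]@M.T@(p-q["xyz"]);print(nm,ang,z,np.round(u[:2]/u[2],1))
```

```text
[0.57523559 0.00728605 0.133     ] [0.57474121 0.00671762 0.118     ] [ 0.62581417 -0.04720655  0.179     ] [ 0.76699008 -0.00180135  0.1       ]
0.07430886835905451 -46.84457156555929
0.19220338565852638 -2.6251445512969274
top -38 0.124 [316.3 200.2]
top -38 0.179 [318.9 198.4]
top -44 0.124 [318.9 202.3]
top -44 0.179 [321.6 200.7]
top -50 0.124 [321.2 204.7]
top -50 0.179 [324.  203.2]
scene -38 0.124 [223.4 180.3]
scene -38 0.179 [221.3 155.2]
scene -44 0.124 [221.7 178. ]
scene -44 0.179 [219.5 153. ]
scene -50 0.124 [220.4 175.7]
scene -50 0.179 [218.2 150.7]
```

```bash
python3 -m pendant '[[[3,5.5,0],[0,0,0]],[[6,11,0],[0,0,0]],[[9,16.4,0],[0,0,0]],[[12,21.8,0],[0,0,0]],[[15,27.3,0],[0,0,0]],[[18,32.7,0],[0,0,0]],[[21,38.2,0],[0,0,0]],[[24,43.6,0],[0,0,0]],[[27,49,0],[0,0,0]],[[30,54.5,0],[0,0,0]]]' 1 20
```

```text
time: 2.45
tcp_pos: [0.5827, -0.0669, 0.3043]
orientation: [0.977, 0.213, 0.0, 0.0]
ft_force: [0.6, -0.2, 0.4]
width: 0.0003
grasp_force: 0.0
```

Run:
```python
from h import *
ims=[]
for c in("scene","top"):
    s=snapshot(c); im=s["image"]; ims.append(im[60:300,120:400] if c=="scene" else im[90:330,140:420])
cv2.imwrite("pics/app.png",cv2.resize(np.hstack(ims)[:,:,::-1],None,fx=1.4,fy=1.4))
st=read_state();print(st["time"],st["tcp_pos"],st["q"],st["width"],st["ft_force"])
a=np.array([.575,.007]);T=np.array([.5815,-.0677])
print((T-st["tcp_pos"][:2])*100)
# orbit positions in cm rel. to axis
for k in range(-85,300,5):
    print(k,np.round((a+.075*np.array([np.cos(np.radians(k)),np.sin(np.radians(k))]))*100,1),end=';')
```

```text
2.55 [ 0.58442643 -0.05953995  0.30426764] [ 0.19344501  0.34596066 -0.24788306  1.75831159  0.09097034  1.04621665
 -1.2142759 ] -3.854235316315134e-05 [-0.46018128  0.21159476  0.13695982]
[-0.29264271 -0.8160048 ]
-85 [58.2 -6.8];-80 [58.8 -6.7];-75 [59.4 -6.5];-70 [60.1 -6.3];-65 [60.7 -6.1];-60 [61.2 -5.8];-55 [61.8 -5.4];-50 [62.3 -5. ];-45 [62.8 -4.6];-40 [63.2 -4.1];-35 [63.6 -3.6];-30 [64. -3.];-25 [64.3 -2.5];-20 [64.5 -1.9];-15 [64.7 -1.2];-10 [64.9 -0.6];-5 [65.  0.];0 [65.   0.7];5 [65.   1.4];10 [64.9  2. ];15 [64.7  2.6];20 [64.5  3.3];25 [64.3  3.9];30 [64.   4.4];35 [63.6  5. ];40 [63.2  5.5];45 [62.8  6. ];50 [62.3  6.4];55 [61.8  6.8];60 [61.2  7.2];65 [60.7  7.5];70 [60.1  7.7];75 [59.4  7.9];80 [58.8  8.1];85 [58.2  8.2];90 [57.5  8.2];95 [56.8  8.2];100 [56.2  8.1];105 [55.6  7.9];110 [54.9  7.7];115 [54.3  7.5];120 [53.8  7.2];125 [53.2  6.8];130 [52.7  6.4];135 [52.2  6. ];140 [51.8  5.5];145 [51.4  5. ];150 [51.   4.4];155 [50.7  3.9];160 [50.5  3.3];165 [50.3  2.6];170 [50.1  2. ];175 [50.   1.4];180 [50.   0.7];185 [50.  0.];190 [50.1 -0.6];195 [50.3 -1.2];200 [50.5 -1.9];205 [50.7 -2.5];210 [51.  -3.1];215 [51.4 -3.6];220 [51.8 -4.1];225 [52.2 -4.6];230 [52.7 -5. ];235 [53.2 -5.4];240 [53.7 -5.8];245 [54.3 -6.1];250 [54.9 -6.3];255 [55.6 -6.5];260 [56.2 -6.7];265 [56.8 -6.8];270 [57.5 -6.8];275 [58.2 -6.8];280 [58.8 -6.7];285 [59.4 -6.5];290 [60.1 -6.3];295 [60.7 -6.1];
```

View pics/app.png

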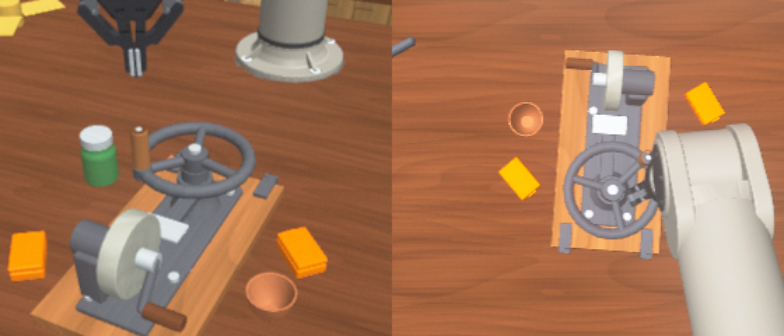

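The fingertips hang just clear of the handle, on its clockwise side, and nothing is in the way. Lowering now.

```bash
python3 -m pendant '[[[0,0,-2],[0,0,0]],[[0,0,-4],[0,0,0]],[[0,0,-6],[0,0,0]],[[0,0,-7.9],[0,0,0]],[[0,0,-7.9],[0,0,0]],[[0,0,-7.9],[0,0,0]]]'
```

```text
time: 3.3
tcp_pos: [0.5822, -0.0685, 0.2255]
orientation: [0.977, 0.214, 0.0, 0.0]
ft_force: [-0.7, -0.2, -0.1]
width: -0.0
grasp_force: 0.0
```

```bash
python3 -m pendant '[[[0.6,0.1,0],[0,0,0]],[[1.2,0.3,0],[0,0,0]],[[1.9,0.5,0],[0,0,0]],[[2.5,0.7,0],[0,0,0]],[[3,1,0],[0,0,0]],[[3.6,1.4,0],[0,0,0]],[[4.1,1.8,0],[0,0,0]],[[4.6,2.2,0],[0,0,0]],[[5,2.7,0],[0,0,0]],[[5.4,3.2,0],[0,0,0]]]'
python3 - <<'E'
from h import *
s=snapshot("scene"); im=s["image"]; t=snapshot("top")["image"]
cv2.imwrite("pics/p1.png",cv2.resize(np.hstack([im[60:300,120:400],t[90:330,140:420]])[:,:,::-1],None,fx=1.4,fy=1.4))
st=read_state();print(st["tcp_pos"],st["ft_force"])
E
```

```text
time: 4.55
tcp_pos: [0.6361, -0.0363, 0.2248]
orientation: [0.977, 0.214, 0.0, 0.0]
ft_force: [-1.0, -2.5, -0.5]
width: 0.0002
grasp_force: 1.5
[ 0.63634949 -0.03530846  0.22481563] [-0.36847373 -0.73251429 -0.03760838]
```

View pics/p1.png

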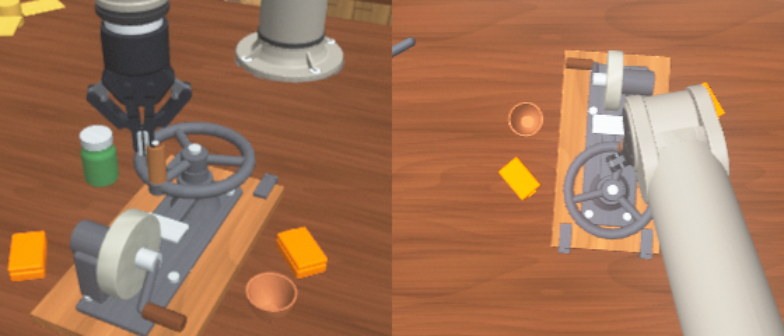

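The handle at (155,165) is moving ahead of the fingertips under a light push of about 3 N. I'll carry on round.

```bash
python3 -m pendant '[[[0.4,0.6,0],[0,0,0]],[[0.7,1.1,0],[0,0,0]],[[0.9,1.7,0],[0,0,0]],[[1.1,2.4,0],[0,0,0]],[[1.3,3,0],[0,0,0]],[[1.4,3.6,0],[0,0,0]],[[1.4,4.3,0],[0,0,0]],[[1.4,5,0],[0,0,0]],[[1.3,5.6,0],[0,0,0]],[[1.1,6.2,0],[0,0,0]]]'
```

```text
time: 5.9
tcp_pos: [0.6468, 0.026, 0.225]
orientation: [0.977, 0.214, 0.0, 0.0]
ft_force: [0.9, -2.3, -1.1]
width: 0.0001
grasp_force: 1.5
```

```bash
python3 -m pendant '[[[-0.2,0.7,0],[0,0,0]],[[-0.4,1.3,0],[0,0,0]],[[-0.7,1.8,0],[0,0,0]],[[-1.1,2.4,0],[0,0,0]],[[-1.5,2.9,0],[0,0,0]],[[-1.9,3.4,0],[0,0,0]],[[-2.4,3.8,0],[0,0,0]],[[-2.9,4.2,0],[0,0,0]],[[-3.5,4.6,0],[0,0,0]],[[-4,4.9,0],[0,0,0]]]'
```

```text
time: 7.15
tcp_pos: [0.6065, 0.0754, 0.225]
orientation: [0.977, 0.214, 0.0, -0.0]
ft_force: [2.9, 0.1, -0.8]
width: -0.0002
grasp_force: 1.5
```

```bash
python3 -m pendant '[[[-0.6,0.2,0],[0,0,0]],[[-1.3,0.4,0],[0,0,0]],[[-1.9,0.6,0],[0,0,0]],[[-2.5,0.7,0],[0,0,0]],[[-3.2,0.7,0],[0,0,0]],[[-3.9,0.7,0],[0,0,0]],[[-4.5,0.6,0],[0,0,0]],[[-5.1,0.4,0],[0,0,0]],[[-5.8,0.2,0],[0,0,0]],[[-6.4,0,0],[0,0,0]]]'
```

```text
time: 8.4
tcp_pos: [0.5424, 0.0743, 0.225]
orientation: [0.977, 0.214, 0.0, 0.0]
ft_force: [3.5, 1.6, 0.8]
width: -0.0001
grasp_force: 1.6
```

```bash
python3 -m pendant '[[[-0.5,-0.3,0],[0,0,0]],[[-1.1,-0.7,0],[0,0,0]],[[-1.6,-1.1,0],[0,0,0]],[[-2.1,-1.5,0],[0,0,0]],[[-2.5,-2,0],[0,0,0]],[[-2.9,-2.5,0],[0,0,0]],[[-3.3,-3.1,0],[0,0,0]],[[-3.6,-3.6,0],[0,0,0]],[[-3.8,-4.2,0],[0,0,0]],[[-4,-4.9,0],[0,0,0]]]'
python3 - <<'E'
from h import *
s=snapshot("scene"); im=s["image"]; t=snapshot("top")["image"]
cv2.imwrite("pics/p2.png",cv2.resize(np.hstack([im[60:300,120:400],t[90:330,140:420]])[:,:,::-1],None,fx=1.4,fy=1.4))
st=read_state();print(st["tcp_pos"],st["q"],st["ft_force"])
E
```

```text
time: 9.65
tcp_pos: [0.5024, 0.0252, 0.2248]
orientation: [0.977, 0.214, -0.0, -0.0]
ft_force: [-1.0, 2.8, 1.1]
width: 0.0002
grasp_force: 1.5
[0.50215024 0.0241344  0.2246462 ] [ 0.05054189  0.30909343 -0.2640346   2.02342872  0.10944112  0.82374995
 -1.41769984] [0.30155546 0.79134398 0.16664204]
```

View pics/p2.png

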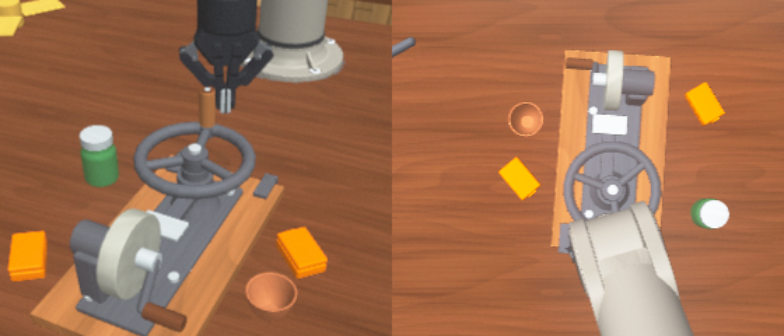

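Handle at (207,108) is ahead of the fingers on the robot's side of the wheel. The obstacles haven't moved.

```bash
python3 -m pendant '[[[-0.2,-0.6,0],[0,0,0]],[[-0.3,-1.2,0],[0,0,0]],[[-0.3,-1.9,0],[0,0,0]],[[-0.3,-2.6,0],[0,0,0]],[[-0.2,-3.2,0],[0,0,0]],[[0,-3.8,0],[0,0,0]],[[0.2,-4.5,0],[0,0,0]],[[0.4,-5.1,0],[0,0,0]],[[0.7,-5.7,0],[0,0,0]],[[1.1,-6.2,0],[0,0,0]]]'
```

```text
time: 11.0
tcp_pos: [0.5138, -0.0371, 0.2248]
orientation: [0.977, 0.214, -0.0, 0.0]
ft_force: [-2.4, 1.8, -1.5]
width: -0.0
grasp_force: 1.5
```

```bash
python3 -m pendant '[[[0.4,-0.5,0],[0,0,0]],[[0.8,-1,0],[0,0,0]],[[1.3,-1.4,0],[0,0,0]],[[1.8,-1.8,0],[0,0,0]],[[2.3,-2.2,0],[0,0,0]],[[2.9,-2.5,0],[0,0,0]],[[3.5,-2.7,0],[0,0,0]],[[4.2,-2.9,0],[0,0,0]],[[4.8,-3.1,0],[0,0,0]],[[5.4,-3.2,0],[0,0,0]]]'
python3 - <<'E'
from h import *
s=snapshot("scene"); im=s["image"]
for r in cut_out("scene","handle")[:2]:print(r["confidence"],r["extent"])
for r in spot_point("scene","handle")[:2]:print(r["confidence"],r["pixel"],atz(s,r["pixel"],.124))
cr=lambda i:cv2.resize(i[120:215,180:285],None,fx=3.7,fy=3.7,interpolation=cv2.INTER_CUBIC)
cv2.imwrite("pics/p3.png",np.hstack([cr(np.load("ref_scene.npy")),cr(im)])[:,:,::-1])
M=R.from_quat(s["orientation"]).as_matrix()
for ang in range(-77,-35,6):
    o=[]
    for z in(.124,.179):
        p=np.array([.575+.075*np.cos(np.radians(ang)),.007+.075*np.sin(np.radians(ang)),z]);u=s["K"]@M.T@(p-s["xyz"]);o.append(np.round(u[:2]/u[2],1))
    print(ang,o)
E
```

```text
time: 12.25
tcp_pos: [0.5682, -0.069, 0.2249]
orientation: [0.977, 0.214, -0.0, 0.0]
ft_force: [-2.0, -1.5, -1.2]
width: -0.0004
grasp_force: 1.5
0.8 [212.3, 143.8, 16.6, 22.4]
0.65 [218.0, 163.2] [ 0.58787595 -0.07254685  0.124     ]
-77 [array([220.1, 165. ]), array([217.9, 140.4])]
-71 [array([219.4, 167.3]), array([217.2, 142.6])]
-65 [array([219.2, 169.7]), array([216.9, 144.9])]
-59 [array([219.3, 172.1]), array([217.1, 147.3])]
-53 [array([220. , 174.5]), array([217.7, 149.6])]
-47 [array([221. , 176.9]), array([218.8, 151.9])]
-41 [array([222.5, 179.2]), array([220.3, 154.1])]
```

View pics/p3.png

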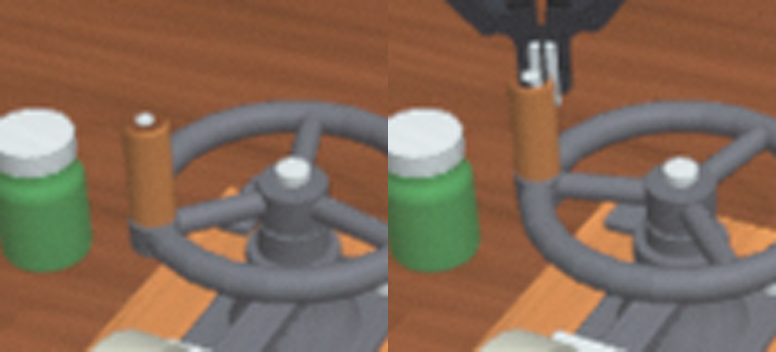

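The reference cap is at crop (145,120). It is now at (143,75), about 31° short. I'll push slowly through 25°, then measure.

```bash
python3 -m pendant '[[[0.3,0,0],[0,0,0]],[[0.7,0,0],[0,0,0]],[[1,0,0],[0,0,0]],[[1.4,0,0],[0,0,0]],[[1.7,0,0],[0,0,0]],[[2,0.1,0],[0,0,0]],[[2.3,0.2,0],[0,0,0]],[[2.6,0.3,0],[0,0,0]],[[2.9,0.4,0],[0,0,0]],[[3.3,0.5,0],[0,0,0]]]'
cat > m.py <<'E'
from h import *
s=snapshot("scene"); ref=np.load("ref_scene.npy"); f=5
up=lambda i:cv2.resize(i,None,fx=f,fy=f,interpolation=cv2.INTER_CUBIC)
t=up(ref[148:180,214:228]); w=up(s["image"][120:200,195:245])
r=cv2.matchTemplate(w,t,cv2.TM_CCOEFF_NORMED); _,v,_,p=cv2.minMaxLoc(r)
dx,dy=p[0]/f+195-214,p[1]/f+120-148
print("score",v,"dx,dy px",dx,dy,"deg to go",-dy/.38)
print(read_state()["tcp_pos"])
cr=lambda i:cv2.resize(i[120:215,180:285],None,fx=3.7,fy=3.7,interpolation=cv2.INTER_CUBIC)
import sys
cv2.imwrite(sys.argv[1],np.hstack([cr(ref),cr(s["image"])])[:,:,::-1])
E
python3 m.py pics/p4.png
```

```text
time: 13.65
tcp_pos: [0.6009, -0.0634, 0.2249]
orientation: [0.977, 0.214, -0.0, -0.0]
ft_force: [-2.6, -1.5, 2.0]
width: 0.0
grasp_force: 1.5
score 0.6363091468811035 dx,dy px -1.0 -2.1999999999999886 deg to go 5.789473684210496
[ 0.60148183 -0.06303778  0.22489268]
```

View pics/p4.png

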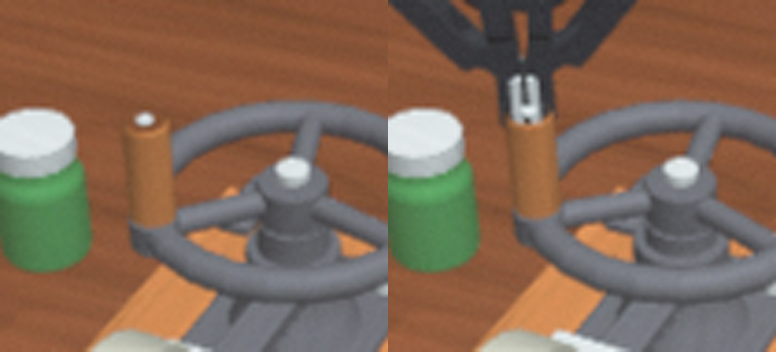

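The handle top is now at crop (532,115), about 6° short, as the template match also says. A slow nudge, then I'll back off.

```bash
python3 -m pendant '[[[0.2,0.1,0],[0,0,0]],[[0.3,0.1,0],[0,0,0]],[[0.5,0.2,0],[0,0,0]],[[0.6,0.3,0],[0,0,0]],[[0.6,0.3,0],[0,0,0]],[[0.6,0.3,0],[0,0,0]]]'; python3 m.py pics/p5.png;  python3 -m pendant '[[[-0.5,-0.2,0],[0,0,0]],[[-1,-0.4,0],[0,0,0]],[[-1.5,-0.6,0],[0,0,0]],[[-2,-0.7,0],[0,0,0]],[[-2,-0.7,2],[0,0,0]],[[-2,-0.7,5],[0,0,0]],[[-2,-0.7,9],[0,0,0]],[[-5,-5,10],[0,0,0]],[[-8,-10,10],[0,0,0]],[[-10,-15,10],[0,0,0]]]';  python3 -m pendant '[[[-3,-5,0],[0,0,0]],[[-6,-10,0],[0,0,0]],[[-6,-15,0],[0,0,0]],[[-6,-15,0],[0,0,0]],[[-6,-15,0],[0,0,0]]]'; python3 m.py pics/p6.png
python3 - <<'E'
from h import *
ref=np.load("ref_top.npy");t=snapshot("top")["image"]
c=lambda i:cv2.resize(i[110:290,235:385],None,fx=2.6,fy=2.6,interpolation=cv2.INTER_CUBIC)
cv2.imwrite("pics/end.png",np.hstack([c(ref),c(t)])[:,:,::-1])
a=cv2.resize(ref[195:211,314:330],None,fx=5,fy=5,interpolation=2);b=cv2.resize(t[185:221,304:340],None,fx=5,fy=5,interpolation=2)
_,v,_,p=cv2.minMaxLoc(cv2.matchTemplate(b,a,5));print("top",v,p[0]/5-10,p[1]/5-10)
E
```

```text
time: 14.45
tcp_pos: [0.6069, -0.0603, 0.2249]
orientation: [0.977, 0.214, 0.0, -0.0]
ft_force: [-0.9, -0.8, 0.1]
width: -0.0003
grasp_force: 0.8
score 0.6494774222373962 dx,dy px 0.19999999999998863 -0.19999999999998863 deg to go 0.5263157894736543
[ 0.60692593 -0.06033241  0.22486956]
time: 15.75
tcp_pos: [0.5053, -0.2118, 0.3254]
orientation: [0.977, 0.214, 0.0, 0.0]
ft_force: [0.0, 0.5, -0.6]
width: 0.0
grasp_force: 0.0
time: 16.38
tcp_pos: [0.447, -0.3597, 0.3247]
orientation: [0.977, 0.214, 0.0, -0.0]
ft_force: [-0.6, 0.3, -0.7]
width: -0.0001
grasp_force: 0.0
score 0.9823483824729919 dx,dy px 0.0 -0.19999999999998863 deg to go 0.5263157894736543
[ 0.44724954 -0.35907638  0.32476531]
top 0.9883508086204529 0.1999999999999993 0.1999999999999993
```

View pics/end.png

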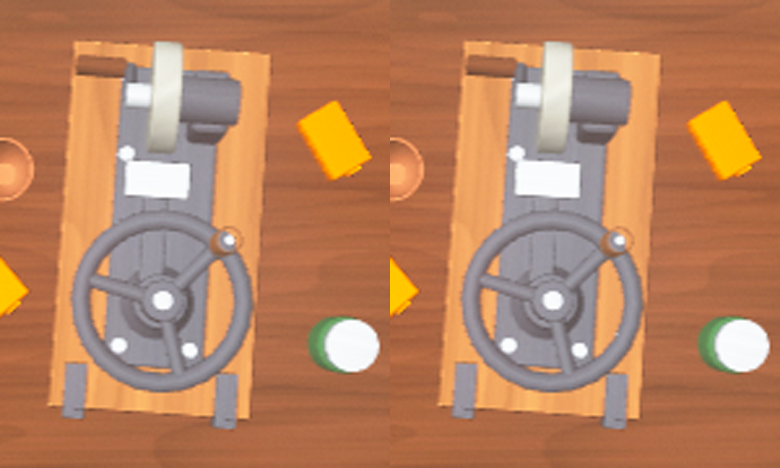

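View pics/p6.png

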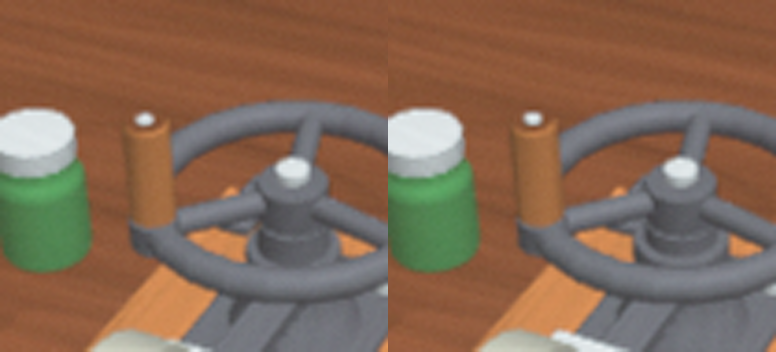

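Before and after look the same in both views: the handle cap is at (229,240) against (619-390=229,240) from the top, and the other things haven't moved. The arm is clear of the wheel, so I'm handing in.

```bash
python3 -c "
from bench import *
print(sign_off())"
```

```text
the job is handed in; nothing more can be done
None
```

I pushed the hand wheel one full turn anticlockwise with light fingertip pushes of about 3–4 N; the handle is back within about 1° of its start, the bowl, jar and pin cases look unmoved, the arm is clear of the wheel, and the job is handed in.

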